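# Load the analyser cassette in rack order

## Robot

A 6-joint arm with a two-finger parallel gripper is mounted at the origin on the work surface. World frame = base frame: x ahead of the robot, y to its left, z up, the work surface at z = 0. Lengths are in m, angles in rad, forces in N, time in s.
With the tool pointing down it reaches from about 0.3 to 0.775 m from the base axis. Payload 14.6 kg.
Tool frame: the origin (TCP) lies midway between the tips of the shut fingers; the grasp point (between the pads) lies 19 mm behind it (grasp_offset is the distance from the TCP to the grasp point, in m); z points along the fingers, y is the line along which they close (so a half turn about z gives the same grasp; the last joint's range is limited). The gripper opens to 94 mm and grips with 3 to 60 N. Pads are 16 mm wide; open, the fingers measure 119 mm over their backs; the gripper's body (75 mm by 177 mm) begins 78 mm behind the grasp point.
Start: joints at [-1.315, 0.3, 1.521, -0, 1.321, -0.067], TCP at [0.174, -0.522, 0.205] pointing down, gripper open.
Joint ranges: [-3.03, 3.03], [-0.79, 2.21], [0.23, 2.52], [-1.04, 4.18], [0, 3.07], [-2.55, 2.55]. Speed limits (rad/s): [2.22, 2.22, 2.57, 3.14, 3.14, 3.14].

## Interface

Orientations are given as [roll, pitch, yaw] about the fixed x, y, z axes, in that order (R = Rz(yaw) Ry(pitch) Rx(roll)).
In Python, from station import * gives the robot as it stands. The module is installed in compiled form; this text tells all that it offers.
- The arm moves only by the tool send_rows, never from a script. Its argument "rows" is a list of rows, each an object of numbers: "dx", "dy", "dz": the shift along the tool's x, y, z in mm; "roll": the turn about the tool's z in degrees; "jaw": the closure, from -1 (fully open) to 1 (shut). In form: [{"dx": .., "dy": .., "dz": .., "roll": .., "jaw": ..}, ...]. A call has 1 to 12 rows; each row shifts and turns the commanded pose from where the row before left it, along the tool's axes as they then stand; what a row does not reach is not made up. A row lasts 1/12 s, in which the tool goes at most 41.7 mm and 7.16 degrees, less where a joint would pass 70% of its speed; a pose out of reach is approached as far as the arm can. A call is refused whole if a number of a shift passes 41.7 or a number of a turn 7.16, either way. A call with a gripper value outside its range is refused whole. The fingers move at their own pace and stop on an object; "force" is the grip in N (left out, the last holds). Time passes only in rows, so rows that do not move let the fingers close. It gives the time, the measured TCP pose, the force, the opening and the grip force at its end, in the units of the state.
- get_obs(): the state, without advancing time (a new reading comes with each control period).
- camera(name): name is "scene" or "top" or "wrist"; returns a dict with "frame" (384x512x3 uint8, red, green, blue), "z_map" (384x512 float32, m along the optical axis (not along the pixel's ray), 0 where there is no reading), "camera_matrix" (3x3 intrinsics, pixels), "rvec" (rotation vector, rad) and "tvec" (3), from world to camera coordinates, as OpenCV has them. Camera axes: x right, y down, z forward; pixel columns grow to the right and rows downward; lengths in m; the calibration is good to about 2 mm. A picture is of the moment at which its call begins.
- hand_in(): hands the job in; it is judged then, once.
The state is a dict: "time_s": time; "qpos": joint angles; "joint_vel": joint speeds; "tau": joint torques, N m; "ee_pos": TCP position; "eef_rot": TCP orientation; "force": force on the tool from outside, world axes, zero at the start; "moment": the same for the moment, N m; "grip_width": finger opening in m; "grip_force": force on a finger pad.
Only numpy, scipy, OpenCV 4.12 (cv2) and the standard library are available. Lean on these libraries where they do the work, as an engineer would, in place of code of your own. Each camera call takes 0.05 s, during which the arm holds its last target. There are 200 camera calls.

## Task

Load the four sample vials from the grey rack into the black analyser cassette, keeping their order as counted from the white end: the vial nearest the rack's white end goes into the bay nearest the cassette's white end, the next vial into the next bay, and so on to the last. Keep every vial upright all the way, and leave each one let go and standing at rest on the floor of its bay.

Things in the scene. Friction and masses are not known exactly. Their poses are not given: they have to be found in the camera images.
- vial_red_mid (a point): Centre of the loose amber vial with the red screw cap, on its axis 40 mm above its foot. Upright, 80 mm tall, about 60 g: body 32 mm diameter up to 56 mm, cap 29 mm diameter from 62 mm up. z is the vial's axis, up; its turn means nothing. It starts in a bay of the grey rack, foot 7 mm above the bench; grip it from above, fingers opening across the row.
- vial_blue_mid (a point): Centre of the loose amber vial with the blue screw cap, on its axis 40 mm above its foot. Upright, 80 mm tall, about 60 g: body 32 mm diameter up to 56 mm, cap 29 mm diameter from 62 mm up. z is the vial's axis, up; its turn means nothing. It starts in a bay of the grey rack, foot 7 mm above the bench; grip it from above, fingers opening across the row.
- vial_green_mid (a point): Centre of the loose amber vial with the green screw cap, on its axis 40 mm above its foot. Upright, 80 mm tall, about 60 g: body 32 mm diameter up to 56 mm, cap 29 mm diameter from 62 mm up. z is the vial's axis, up; its turn means nothing. It starts in a bay of the grey rack, foot 7 mm above the bench; grip it from above, fingers opening across the row.
- vial_yellow_mid (a point): Centre of the loose amber vial with the yellow screw cap, on its axis 40 mm above its foot. Upright, 80 mm tall, about 60 g: body 32 mm diameter up to 56 mm, cap 29 mm diameter from 62 mm up. z is the vial's axis, up; its turn means nothing. It starts in a bay of the grey rack, foot 7 mm above the bench; grip it from above, fingers opening across the row.
- tag_red: Fixed red lining of the grey rack's bay where the red vial starts: 46 mm square floor plate, strips on front and back wall (out to 41 mm, top 21 mm above the bench). Origin: bay centre, 4 mm above the bench; y along the row to the rack's white end block (20 mm high, 42 mm past the first bay), x across, z up. Bays: 48 mm square, 52 mm pitch, walls 18 mm high.
- tag_blue: Fixed blue lining of the grey rack's bay where the blue vial starts: 46 mm square floor plate, strips on front and back wall (out to 41 mm, top 21 mm above the bench). Origin: bay centre, 4 mm above the bench; y along the row to the rack's white end block (20 mm high, 42 mm past the first bay), x across, z up. Bays: 48 mm square, 52 mm pitch, walls 18 mm high.
- tag_green: Fixed green lining of the grey rack's bay where the green vial starts: 46 mm square floor plate, strips on front and back wall (out to 41 mm, top 21 mm above the bench). Origin: bay centre, 4 mm above the bench; y along the row to the rack's white end block (20 mm high, 42 mm past the first bay), x across, z up. Bays: 48 mm square, 52 mm pitch, walls 18 mm high.
- tag_yellow: Fixed yellow lining of the grey rack's bay where the yellow vial starts: 46 mm square floor plate, strips on front and back wall (out to 41 mm, top 21 mm above the bench). Origin: bay centre, 4 mm above the bench; y along the row to the rack's white end block (20 mm high, 42 mm past the first bay), x across, z up. Bays: 48 mm square, 52 mm pitch, walls 18 mm high.
- cassette: Fixed black analyser cassette, 212 mm long (y), 56 mm wide (x): four open 48 mm square bays in a row, bay centres at y = -78, -26, +26, +78 mm and x = 0 in its frame; black walls 4 mm thick, 18 mm high, grey bay floors 7 mm above the bench. Origin: centre of its underside, on the bench; y along the row, z up.
- white_end: Fixed white block, 56 x 26 x 20 mm, that marks the first end of the black cassette: it stands at y = +120 or -120 mm in the cassette's frame, an equal black block at the other end. The nearest bay is centred 42 mm from it, the next 94, 146 and 198 mm. Origin: centre of its underside, on the bench.
There are look-alikes about, which are no part of the job. Leave any pink look-alike of the tag_blue alone.

How it is judged:
At the end, for the whole second after the job is handed in: All four vials stand upright (0.12 rad) and at rest on the cassette's bay floors (14 mm across, 15 mm along the row), each in the bay whose number from the cassette's white end is that of its starting bay (its colour tag) from the rack's white end (((horizontal distance between vial_red_mid and white_end between 0.027 and 0.057 m and y of tag_red in the frame of tag_blue above -0.026 m and y of tag_red in the frame of tag_green above -0.026 m and y of tag_red in the frame of tag_yellow above -0.026 m) or (horizontal distance between vial_red_mid and white_end between 0.079 and 0.109 m and (y of tag_red in the frame of tag_blue below -0.026 m or y of tag_red in the frame of tag_green below -0.026 m or y of tag_red in the frame of tag_yellow below -0.026 m) and y of tag_red in the frame of tag_blue above -0.078 m and y of tag_red in the frame of tag_green above -0.078 m and y of tag_red in the frame of tag_yellow above -0.078 m) or (horizontal distance between vial_red_mid and white_end between 0.131 and 0.161 m and (y of tag_red in the frame of tag_blue below -0.078 m or y of tag_red in the frame of tag_green below -0.078 m or y of tag_red in the frame of tag_yellow below -0.078 m) and y of tag_red in the frame of tag_blue above -0.13 m and y of tag_red in the frame of tag_green above -0.13 m and y of tag_red in the frame of tag_yellow above -0.13 m) or (horizontal distance between vial_red_mid and white_end between 0.183 and 0.213 m and (y of tag_red in the frame of tag_blue below -0.13 m or y of tag_red in the frame of tag_green below -0.13 m or y of tag_red in the frame of tag_yellow below -0.13 m))) and x of vial_red_mid in the frame of cassette between -0.014 and 0.014 m and z of vial_red_mid in the frame of cassette between 0.041 and 0.052 m and angle between each of vial_red_mid, vial_blue_mid, vial_green_mid, vial_yellow_mid's own z axis and vertical below 0.12 rad and linear speed of each of vial_red, vial_blue, vial_green, vial_yellow below 0.02 m/s and angular speed of each of vial_red, vial_blue, vial_green, vial_yellow below 0.3 rad/s and ((horizontal distance between vial_blue_mid and white_end between 0.027 and 0.057 m and y of tag_blue in the frame of tag_red above -0.026 m and y of tag_blue in the frame of tag_green above -0.026 m and y of tag_blue in the frame of tag_yellow above -0.026 m) or (horizontal distance between vial_blue_mid and white_end between 0.079 and 0.109 m and (y of tag_blue in the frame of tag_red below -0.026 m or y of tag_blue in the frame of tag_green below -0.026 m or y of tag_blue in the frame of tag_yellow below -0.026 m) and y of tag_blue in the frame of tag_red above -0.078 m and y of tag_blue in the frame of tag_green above -0.078 m and y of tag_blue in the frame of tag_yellow above -0.078 m) or (horizontal distance between vial_blue_mid and white_end between 0.131 and 0.161 m and (y of tag_blue in the frame of tag_red below -0.078 m or y of tag_blue in the frame of tag_green below -0.078 m or y of tag_blue in the frame of tag_yellow below -0.078 m) and y of tag_blue in the frame of tag_red above -0.13 m and y of tag_blue in the frame of tag_green above -0.13 m and y of tag_blue in the frame of tag_yellow above -0.13 m) or (horizontal distance between vial_blue_mid and white_end between 0.183 and 0.213 m and (y of tag_blue in the frame of tag_red below -0.13 m or y of tag_blue in the frame of tag_green below -0.13 m or y of tag_blue in the frame of tag_yellow below -0.13 m))) and x of vial_blue_mid in the frame of cassette between -0.014 and 0.014 m and z of vial_blue_mid in the frame of cassette between 0.041 and 0.052 m and ((horizontal distance between vial_green_mid and white_end between 0.027 and 0.057 m and y of tag_green in the frame of tag_red above -0.026 m and y of tag_green in the frame of tag_blue above -0.026 m and y of tag_green in the frame of tag_yellow above -0.026 m) or (horizontal distance between vial_green_mid and white_end between 0.079 and 0.109 m and (y of tag_green in the frame of tag_red below -0.026 m or y of tag_green in the frame of tag_blue below -0.026 m or y of tag_green in the frame of tag_yellow below -0.026 m) and y of tag_green in the frame of tag_red above -0.078 m and y of tag_green in the frame of tag_blue above -0.078 m and y of tag_green in the frame of tag_yellow above -0.078 m) or (horizontal distance between vial_green_mid and white_end between 0.131 and 0.161 m and (y of tag_green in the frame of tag_red below -0.078 m or y of tag_green in the frame of tag_blue below -0.078 m or y of tag_green in the frame of tag_yellow below -0.078 m) and y of tag_green in the frame of tag_red above -0.13 m and y of tag_green in the frame of tag_blue above -0.13 m and y of tag_green in the frame of tag_yellow above -0.13 m) or (horizontal distance between vial_green_mid and white_end between 0.183 and 0.213 m and (y of tag_green in the frame of tag_red below -0.13 m or y of tag_green in the frame of tag_blue below -0.13 m or y of tag_green in the frame of tag_yellow below -0.13 m))) and x of vial_green_mid in the frame of cassette between -0.014 and 0.014 m and z of vial_green_mid in the frame of cassette between 0.041 and 0.052 m and ((horizontal distance between vial_yellow_mid and white_end between 0.027 and 0.057 m and y of tag_yellow in the frame of tag_red above -0.026 m and y of tag_yellow in the frame of tag_blue above -0.026 m and y of tag_yellow in the frame of tag_green above -0.026 m) or (horizontal distance between vial_yellow_mid and white_end between 0.079 and 0.109 m and (y of tag_yellow in the frame of tag_red below -0.026 m or y of tag_yellow in the frame of tag_blue below -0.026 m or y of tag_yellow in the frame of tag_green below -0.026 m) and y of tag_yellow in the frame of tag_red above -0.078 m and y of tag_yellow in the frame of tag_blue above -0.078 m and y of tag_yellow in the frame of tag_green above -0.078 m) or (horizontal distance between vial_yellow_mid and white_end between 0.131 and 0.161 m and (y of tag_yellow in the frame of tag_red below -0.078 m or y of tag_yellow in the frame of tag_blue below -0.078 m or y of tag_yellow in the frame of tag_green below -0.078 m) and y of tag_yellow in the frame of tag_red above -0.13 m and y of tag_yellow in the frame of tag_blue above -0.13 m and y of tag_yellow in the frame of tag_green above -0.13 m) or (horizontal distance between vial_yellow_mid and white_end between 0.183 and 0.213 m and (y of tag_yellow in the frame of tag_red below -0.13 m or y of tag_yellow in the frame of tag_blue below -0.13 m or y of tag_yellow in the frame of tag_green below -0.13 m))) and x of vial_yellow_mid in the frame of cassette between -0.014 and 0.014 m and z of vial_yellow_mid in the frame of cassette between 0.041 and 0.052 m); the robot touches nothing.
It fails at once if the red-capped vial is tipped by more than 0.8 rad (angle between vial_red_mid's own z axis and vertical above 0.8 rad).
It fails at once if the blue-capped vial is tipped by more than 0.8 rad (angle between vial_blue_mid's own z axis and vertical above 0.8 rad).
It fails at once if the green-capped vial is tipped by more than 0.8 rad (angle between vial_green_mid's own z axis and vertical above 0.8 rad).
It fails at once if the yellow-capped vial is tipped by more than 0.8 rad (angle between vial_yellow_mid's own z axis and vertical above 0.8 rad).
It also fails if it takes over 128 s, if anything falls off the work surface, if the arm or the gripper's body presses on something with over 40 N, if the wrist force passes 120 N, or if a joint passes its speed limit or range.

## Working session

There is one attempt and no reset: what is moved stays moved. The work goes in short steps, Python scripts to look and compute and a tool call to move; the robot and the scene stay as the last step left them, time stands still between calls to the robot, and variables do not carry over. Pictures are saved under pics/ and viewed, at most 14 in all, crops included, and the job is handed in when it is done.

Besides the shell and the picture viewer there is one more tool, called after "Emit:" in YAML: its name, and indented under it one key for each argument. send_rows: Moves the arm, as the interface text tells. Its arguments: {"type":"object","properties":{"rows":{"type":"array"},"force":{"type":"number"}},"required":["rows"]}

```bash
mkdir -p pics; python3 - <<'E'
from station import *
import cv2,numpy as np
for n in("top","scene"):
    c=camera(n); cv2.imwrite(f"pics/{n}0.png",cv2.resize(c["frame"][:,:,::-1],(800,600)))
    R=cv2.Rodrigues(np.array(c["rvec"]))[0]; print(n,c["camera_matrix"],-R.T@np.array(c["tvec"]).ravel(),R)
    np.savez(f"{n}0.npz",**c)
o=get_obs();print(o)
E
```

```text
top [[428.7202863    0.         252.93853111]
 [  0.         428.7202863  185.96580528]
 [  0.           0.           1.        ]] [0.40409821 0.01719257 1.062769  ] [[-0.00986887 -0.99979124  0.01789098]
 [-0.99857999  0.00891706 -0.05252134]
 [ 0.05235085 -0.0183839  -0.99845952]]
scene [[409.60555363   0.         249.91972052]
 [  0.         409.60555363 194.57787838]
 [  0.           0.           1.        ]] [0.96804238 0.22527    0.94095825] [[-0.40846244  0.91264521  0.01539977]
 [ 0.76415241  0.35113337 -0.54108821]
 [-0.49922894 -0.20924644 -0.84082483]]
{'time_s': 0.1, 'qpos': array([-1.31462913e+00,  3.00423691e-01,  1.52152101e+00, -1.21693820e-05,
        1.32069839e+00, -6.65988384e-02]), 'joint_vel': array([-0.00022454, -0.00141631, -0.00315747,  0.00189315,  0.00102507,
       -0.00044494]), 'tau': array([ 1.63086112e-03, -5.32647514e+01, -3.53283727e+01,  7.09871692e-02,
        2.35209282e-02, -6.51828577e-05]), 'ee_pos': array([ 0.17438966, -0.52137097,  0.20493774]), 'eef_rot': array([-3.14054376e+00, -5.81448533e-05,  3.22769020e-01]), 'force': array([-0.4496995 , -0.07608291,  0.08270479]), 'moment': array([0.07668708, 0.01869488, 0.02367857]), 'grip_force': 0.0, 'grip_width': 0.09369991295881375}
```

View pics/top0.png

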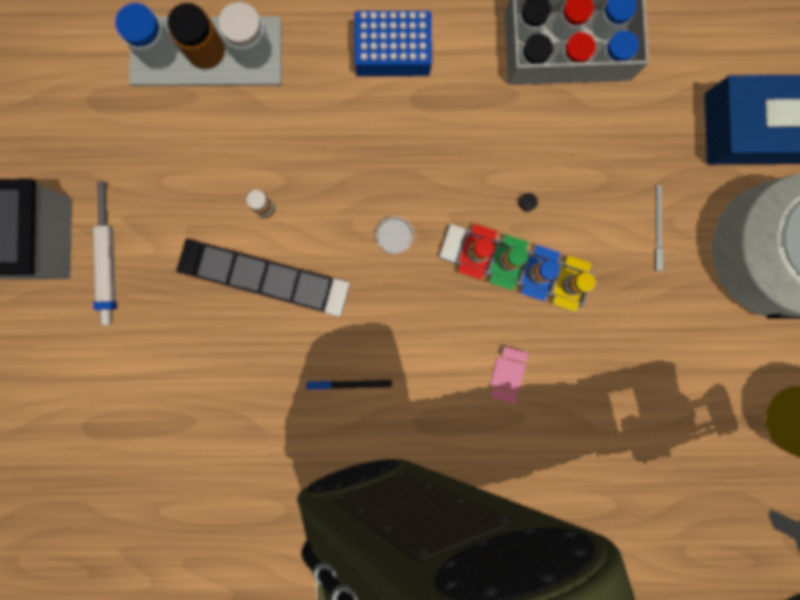

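View pics/scene0.png

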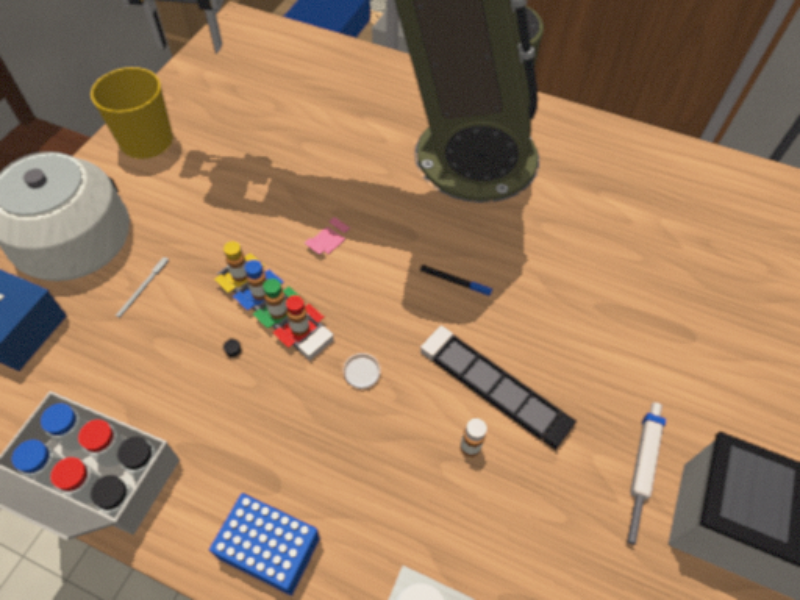

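The top view shows the rack at px (800-wide) x 440–595, y 225–310. Its white end is at (452,243), then red (478,248), green (513,255), blue (543,270) and yellow (577,283). The cassette lies at (180–348, 240–315) with its white end at (337,297) and its black end at (188,256). The pink look-alike is at (510,373).

```bash
cat > h.py <<'E'
import cv2,numpy as np
def load(n): return np.load(n) if isinstance(n,str) else n
def pts(c):
    K=c["camera_matrix"];R=cv2.Rodrigues(np.array(c["rvec"]))[0];t=np.array(c["tvec"]).ravel()
    z=c["z_map"];v,u=np.mgrid[:z.shape[0],:z.shape[1]]
    P=np.stack([(u-K[0,2])/K[0,0]*z,(v-K[1,2])/K[1,1]*z,z],-1)
    return (P-t)@R
def ray(c,u,v,h):
    K=c["camera_matrix"];R=cv2.Rodrigues(np.array(c["rvec"]))[0];t=np.array(c["tvec"]).ravel()
    C=-R.T@t;d=R.T@np.linalg.solve(K,[u,v,1]);return C+d*(h-C[2])/d[2]
E
python3 - <<'E'
from h import *
for n in("top0.npz","scene0.npz"):
    c=dict(np.load(n));P=pts(c);f=c["frame"];hsv=cv2.cvtColor(f,cv2.COLOR_RGB2HSV)
    H,S,V=[hsv[...,i].astype(int) for i in range(3)];Z=P[...,2]
    print(n)
    roi=(P[...,0]>.25)&(P[...,0]<.65)&(P[...,1]>-.3)&(P[...,1]<.4)
    for k,m in dict(red=(H<6)|(H>174),green=(H>50)&(H<85),blue=(H>100)&(H<125),yellow=(H>22)&(H<33)).items():
        m=m&(S>120)&roi
        for lab,mm,h in(("cap",m&(Z>.079)&(Z<.095),.087),("tag",m&(Z<.03),None)):
            mm=cv2.morphologyEx(mm.astype(np.uint8),cv2.MORPH_OPEN,np.ones((2,2)))
            N,L,st,ce=cv2.connectedComponentsWithStats(mm)
            if N<2:continue
            i=1+st[1:,4].argmax();q=P[L==i]
            print(k,lab,st[i,4],ce[i].round(1),"med",np.median(q,0).round(4),"mid",((q.max(0)+q.min(0))/2).round(4)[:2],ray(c,*ce[i],h).round(4) if h else"")
    # raised blocks (18-20mm) white
    m=((S<60)&(V>130)&(Z>.012)&(Z<.03)&roi).astype(np.uint8)
    N,L,st,ce=cv2.connectedComponentsWithStats(m)
    for i in range(1,N):
        if st[i,4]>40:
            r=cv2.minAreaRect(np.argwhere(L==i)[:,::-1].astype(np.float32));print("white",st[i],ce[i].round(1),ray(c,*r[0],.02).round(4),np.median(P[L==i],0).round(4))
    # cassette footprint: dark low-sat pixels
    m=((S<70)&(V<140)&(Z>.002)&(Z<.03)&roi&(P[...,1]>.05)).astype(np.uint8)
    m=cv2.morphologyEx(m,cv2.MORPH_CLOSE,np.ones((3,3)))
    N,L,st,ce=cv2.connectedComponentsWithStats(m)
    i=1+st[1:,4].argmax();r=cv2.minAreaRect(P[L==i][:,:2].astype(np.float32));print("cass",st[i],r)
E
```

```text
top0.npz
red cap 119 [310.2 158.5] med [ 0.5183 -0.1326  0.0866] mid [ 0.4695 -0.0704] [ 0.5172 -0.1328  0.087 ]
red tag 359 [304.8 162.5] med [ 0.5079 -0.1287  0.019 ] mid [ 0.5175 -0.1345] 
green cap 120 [331.7 164.2] med [ 0.5042 -0.1826  0.0865] mid [ 0.5053 -0.1894] [ 0.5036 -0.1818  0.087 ]
green tag 217 [322.7 175.3] med [ 0.4802 -0.1712  0.0179] mid [ 0.4659 -0.0908] 
blue cap 121 [352.3 172.8] med [ 0.4831 -0.2288  0.0868] mid [ 0.4852 -0.2402] [ 0.4835 -0.2289  0.087 ]
blue tag 311 [345.1 175.7] med [ 0.4726 -0.2276  0.0196] mid [ 0.4637 -0.1245] 
yellow cap 125 [375.  180.7] med [ 0.4644 -0.2811  0.0865] mid [ 0.4658 -0.2946] [ 0.4648 -0.2807  0.087 ]
yellow tag 349 [364.4 183. ] med [ 0.4567 -0.2751  0.0193] mid [ 0.456  -0.1427] 
white [281 144  18  24 247] [289.  155.3] [ 0.533  -0.0924  0.02  ] [ 0.5335 -0.0911  0.0203]
white [208 178  15  24 235] [215.1 189.6] [0.4506 0.0901 0.02  ] [0.4499 0.0903 0.0199]
cass [ 114  154  100   46 2039] ((0.4728570878505707, 0.169710174202919), (0.33118629455566406, 0.052919112145900726), 73.9250717163086)
scene0.npz
red cap 94 [189. 
[... 336 characters left out ...]
2 -0.1805] 
blue cap 76 [162.7 172.2] med [ 0.4902 -0.2188  0.0845] mid [ 0.4893 -0.2221] [ 0.4922 -0.218   0.087 ]
blue tag 109 [158.4 191.9] med [ 0.5154 -0.2326  0.0171] mid [ 0.511  -0.2303] 
yellow cap 65 [149.  159.8] med [ 0.4706 -0.2727  0.0845] mid [ 0.4704 -0.2743] [ 0.4724 -0.2709  0.087 ]
yellow tag 71 [146.1 181.7] med [ 0.5005 -0.2798  0.018 ] mid [ 0.7237 -0.0353] 
white [190 208  23  20 217] [201.2 217.8] [ 0.5376 -0.0899  0.02  ] [ 0.5381 -0.0893  0.0184]
white [270 209  20  19 197] [279.  217.9] [0.4555 0.0937 0.02  ] [0.4544 0.0935 0.0186]
cass [ 270  215   98   71 2020] ((0.6974638104438782, 0.15801703929901123), (0.25925421714782715, 0.49369016289711), 76.25260925292969)
```

```bash
python3 - <<'E'
import numpy as np,cv2
f=np.load("top0.npz")["frame"][130:210,105:390,::-1]
cv2.imwrite("pics/crop.png",cv2.resize(f,(798,224),interpolation=cv2.INTER_CUBIC))
E
```

```text
(no output)
```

View pics/crop.png

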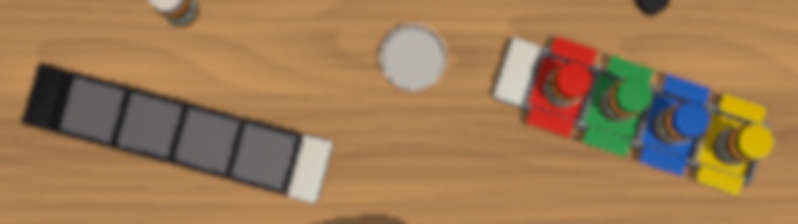

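The crop confirms the four vials in order from the rack's white end: red, green, blue, yellow. They sit in matching bays, away from the pink piece. Next I'll fit the rack and cassette lines.

```bash
python3 - <<'E'
from h import *
for n in("top0.npz","scene0.npz"):
    c=dict(np.load(n));P=pts(c);hsv=cv2.cvtColor(c["frame"],cv2.COLOR_RGB2HSV)
    S,V=hsv[...,1].astype(int),hsv[...,2].astype(int);Z=P[...,2]
    roi=(P[...,0]>.40)&(P[...,0]<.56)&(P[...,1]>.07)&(P[...,1]<.38)
    q=P[roi&(S<80)&(V<150)&(Z<.03)];print(n,cv2.minAreaRect(q[:,:2].astype(np.float32)))
    m=(roi&(S<80)&(V>60)&(V<150)&(Z<.014)).astype(np.uint8)
    N,L,st,ce=cv2.connectedComponentsWithStats(m,connectivity=4)
    for i in range(1,N):
        if st[i,4]>80: print(st[i,4],ce[i].round(1),ray(c,*ce[i],.007).round(4),np.median(P[L==i][:,2]).round(4))
E
```

```text
top0.npz ((0.4860047399997711, 0.2158992886543274), (0.23704178631305695, 0.05293216556310654), 74.00443267822266)
350 [137.2 168.5] [0.5051 0.282  0.007 ] 0.0069
360 [157.6 174. ] [0.491 0.232 0.007] 0.0067
363 [178.2 179.6] [0.4767 0.1816 0.007 ] 0.007
372 [198.6 185. ] [0.463  0.1314 0.007 ] 0.0069
scene0.npz ((0.48803436756134033, 0.2093299776315689), (0.2590841054916382, 0.06092876195907593), 75.83552551269531)
263 [291.7 227.8] [0.4615 0.1325 0.007 ] 0.0058
279 [308.2 239.6] [0.4757 0.1828 0.007 ] 0.006
297 [325.3 251.7] [0.4898 0.2332 0.007 ] 0.0061
319 [342.9 264.4] [0.5042 0.2834 0.007 ] 0.006
```

Emit:
send_rows:
  rows:
    - {"roll":-6.5}
    - {"roll":-6.5}
    - {"roll":-6.5}
    - {"roll":-6.5}
    - {"roll":-6.5}
    - {"roll":-6.5}
    - {"roll":-6.5}
    - {"roll":-6.2}
    - {"dx":10,"dy":4}
    - {"dx":25,"dy":10}
    - {"dx":30,"dy":12}
    - {"dx":30,"dy":12}
  force: 15

```text
invalid input at $.rows[0]: expected keys dx, dy, dz, roll, jaw
```

Emit:
send_rows:
  rows:
    - {"dx":35,"dy":14}
    - {"dx":35,"dy":14}
    - {"dx":35,"dy":14}
    - {"dx":35,"dy":14}
    - {"dx":35,"dy":14}
    - {"dx":35,"dy":14}
    - {"dx":35,"dy":14}
    - {"dx":35,"dy":14}
    - {"dx":35,"dy":14}
    - {"dx":30,"dy":12}
    - {"dx":27,"dy":10}
    - {"dx":12,"dy":5}

```text
invalid input at $.rows[0]: expected keys dx, dy, dz, roll, jaw
```

```bash
cat > look.py <<'E'
from station import *
from h import *
import sys
def go(tx,ty,tz,yaw):
    o=get_obs();p=o["ee_pos"];y=o["eef_rot"][2];d=np.array([tx,ty,tz])-p
    print("t",round(o["time_s"],2),"p",p.round(4),"rot",o["eef_rot"].round(3),"w",round(o["grip_width"],4),"gf",round(o["grip_force"],1),
     "| roll",round(-np.degrees(yaw-y),1),"then dx",round(1e3*(np.cos(yaw)*d[0]+np.sin(yaw)*d[1]),1),"dy",round(1e3*(np.sin(yaw)*d[0]-np.cos(yaw)*d[1]),1),"dz",round(-1e3*d[2],1))
def caps(name="wrist",save=None,zlo=.079,zhi=.095,h=.087):
    c=camera(name);P=pts(c);hsv=cv2.cvtColor(c["frame"],cv2.COLOR_RGB2HSV);H,S=hsv[...,0].astype(int),hsv[...,1]
    if save:cv2.imwrite(save,c["frame"][:,:,::-1])
    for k,m in dict(red=(H<6)|(H>174),green=(H>50)&(H<85),blue=(H>100)&(H<125),yellow=(H>22)&(H<33)).items():
        m=(m&(S>120)&(P[...,2]>zlo)&(P[...,2]<zhi)).astype(np.uint8)
        N,L,st,ce=cv2.connectedComponentsWithStats(m)
        if N<2:continue
        i=1+st[1:,4].argmax();a=P[L==i];(u,v),r=cv2.minEnclosingCircle(np.argwhere(L==i)[:,::-1].astype(np.float32))
        print(k,st[i,4],ce[i].round(),"med",np.median(a,0).round(4),"ray",ray(c,*ce[i],h)[:2].round(4))
E
python3 - <<'E'
from look import *
go(.518,-.1325,.16,1.225)
caps(save="pics/w1.png")
E
```

```text
t 0.1 p [ 0.1744 -0.5214  0.2049] rot [-3.141 -0.     0.323] w 0.0937 gf 0.0 | roll -51.7 then dx 482.3 dy 191.5 dz 44.9
yellow 1684 [432. 168.] med [ 0.2551 -0.6849  0.0874] ray [ 0.2541 -0.6778]
```

View pics/w1.png

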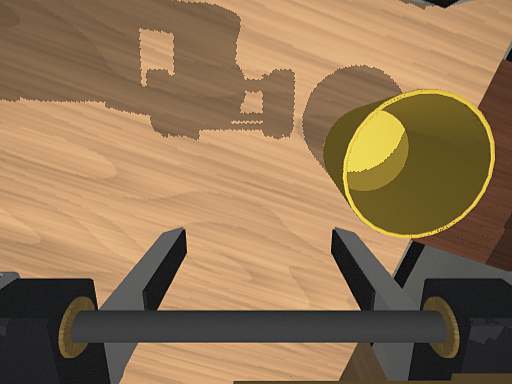

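Both calls were refused because every row needs all the keys, so the arm hasn't moved. The picture shows only the yellow cup at (420,160). Resending with full rows.

Emit:
send_rows:
  rows:
    - {"dx":0,"dy":0,"dz":0,"roll":-6.5,"jaw":-1}
    - {"dx":0,"dy":0,"dz":0,"roll":-6.5,"jaw":-1}
    - {"dx":0,"dy":0,"dz":0,"roll":-6.5,"jaw":-1}
    - {"dx":0,"dy":0,"dz":0,"roll":-6.5,"jaw":-1}
    - {"dx":0,"dy":0,"dz":0,"roll":-6.5,"jaw":-1}
    - {"dx":0,"dy":0,"dz":0,"roll":-6.5,"jaw":-1}
    - {"dx":0,"dy":0,"dz":0,"roll":-6.5,"jaw":-1}
    - {"dx":0,"dy":0,"dz":0,"roll":-6.2,"jaw":-1}
    - {"dx":10,"dy":4,"dz":0,"roll":0,"jaw":-1}
    - {"dx":25,"dy":10,"dz":0,"roll":0,"jaw":-1}
    - {"dx":30,"dy":12,"dz":0,"roll":0,"jaw":-1}
    - {"dx":30,"dy":12,"dz":0,"roll":0,"jaw":-1}
  force: 15

```text
time_s: 1.15
ee_pos: [0.2431, -0.4435, 0.2051]
eef_rot: [-3.141, -0.001, 1.22]
force: [0.5, 0.1, 0.7]
grip_width: 0.0941
grip_force: 0.0
```

Emit:
send_rows:
  rows:
    - {"dx":35,"dy":14,"dz":0,"roll":0,"jaw":-1}
    - {"dx":35,"dy":14,"dz":0,"roll":0,"jaw":-1}
    - {"dx":35,"dy":14,"dz":0,"roll":0,"jaw":-1}
    - {"dx":35,"dy":14,"dz":0,"roll":0,"jaw":-1}
    - {"dx":35,"dy":14,"dz":0,"roll":0,"jaw":-1}
    - {"dx":35,"dy":14,"dz":0,"roll":0,"jaw":-1}
    - {"dx":35,"dy":14,"dz":0,"roll":0,"jaw":-1}
    - {"dx":35,"dy":14,"dz":0,"roll":0,"jaw":-1}
    - {"dx":35,"dy":14,"dz":0,"roll":0,"jaw":-1}
    - {"dx":30,"dy":12,"dz":0,"roll":0,"jaw":-1}
    - {"dx":27,"dy":10,"dz":0,"roll":0,"jaw":-1}
    - {"dx":12,"dy":5,"dz":0,"roll":0,"jaw":-1}

```text
time_s: 2.15
ee_pos: [0.5177, -0.1324, 0.2052]
eef_rot: [-3.141, -0.0, 1.224]
force: [-0.2, 0.5, 0.4]
grip_width: 0.0936
grip_force: 0.0
```

```bash
python3 - <<'E'
from look import *
go(.518,-.1325,.16,1.225)
caps(save="pics/w2.png")
E
```

```text
t 2.15 p [ 0.5177 -0.1324  0.2052] rot [-3.141 -0.     1.224] w 0.0936 gf 0.0 | roll -0.1 then dx 0.0 dy 0.3 dz 45.2
red 585 [260. 190.] med [ 0.5197 -0.1296  0.0865] ray [ 0.5198 -0.1296]
green 528 [264. 235.] med [ 0.5071 -0.1783  0.0865] ray [ 0.5071 -0.1781]
blue 494 [261. 277.] med [ 0.4867 -0.2249  0.0865] ray [ 0.487  -0.2244]
yellow 13 [262. 309.] med [ 0.473  -0.2671  0.0805] ray [ 0.4743 -0.2626]
```

View pics/w2.png

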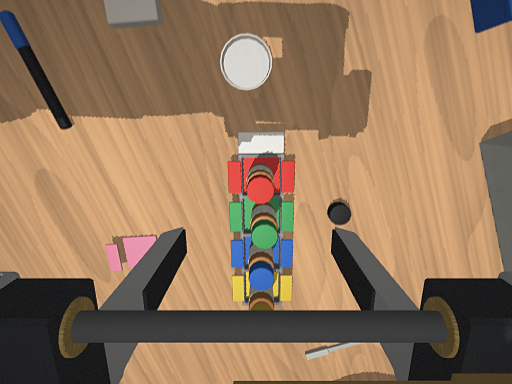

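The wrist view shows the rack upright in the image with its white end at (262,143). The caps are red (260,190), green (264,235) and blue (261,277), within 4 mm of the top-camera values. Grasping red first.

Emit:
send_rows:
  rows:
    - {"dx":1,"dy":0.5,"dz":20,"roll":0,"jaw":-1}
    - {"dx":1,"dy":0.5,"dz":28,"roll":0,"jaw":-1}
    - {"dx":0,"dy":0,"dz":28,"roll":0,"jaw":-1}
    - {"dx":0,"dy":0,"dz":25,"roll":0,"jaw":-1}
    - {"dx":0,"dy":0,"dz":22,"roll":0,"jaw":-1}
    - {"dx":0,"dy":0,"dz":20,"roll":0,"jaw":-1}
    - {"dx":0,"dy":0,"dz":15,"roll":0,"jaw":-1}
    - {"dx":0,"dy":0,"dz":10,"roll":0,"jaw":-1}
    - {"dx":0,"dy":0,"dz":5,"roll":0,"jaw":-1}
    - {"dx":0,"dy":0,"dz":0,"roll":0,"jaw":-1}
  force: 15

```text
time_s: 3.03
ee_pos: [0.5175, -0.1343, 0.0319]
eef_rot: [-3.14, 0.0, 1.224]
force: [-0.5, 0.3, 0.1]
grip_width: 0.0943
grip_force: 0.0
```

Emit:
send_rows:
  rows:
    - {"dx":0,"dy":0,"dz":0,"roll":0,"jaw":-0.4}
    - {"dx":0,"dy":0,"dz":0,"roll":0,"jaw":0}
    - {"dx":0,"dy":0,"dz":0,"roll":0,"jaw":0.15}
    - {"dx":0,"dy":0,"dz":0,"roll":0,"jaw":0.25}
    - {"dx":0,"dy":0,"dz":0,"roll":0,"jaw":0.35}
    - {"dx":0,"dy":0,"dz":0,"roll":0,"jaw":0.6}
    - {"dx":0,"dy":0,"dz":0,"roll":0,"jaw":1}
    - {"dx":0,"dy":0,"dz":0,"roll":0,"jaw":1}
    - {"dx":0,"dy":0,"dz":0,"roll":0,"jaw":1}
    - {"dx":0,"dy":0,"dz":0,"roll":0,"jaw":1}

```text
time_s: 3.87
ee_pos: [0.5181, -0.1341, 0.0324]
eef_rot: [-3.142, -0.0, 1.225]
force: [-0.1, -0.1, -0.1]
grip_width: 0.0316
grip_force: 15.0
```

Emit:
send_rows:
  rows:
    - {"dx":0,"dy":0,"dz":-5,"roll":0,"jaw":1}
    - {"dx":0,"dy":0,"dz":-10,"roll":0,"jaw":1}
    - {"dx":0,"dy":0,"dz":-20,"roll":0,"jaw":1}
    - {"dx":0,"dy":0,"dz":-25,"roll":0,"jaw":1}
    - {"dx":0,"dy":0,"dz":-25,"roll":0,"jaw":1}
    - {"dx":0,"dy":0,"dz":-20,"roll":0,"jaw":1}
    - {"dx":0,"dy":0,"dz":-10,"roll":0,"jaw":1}
    - {"dx":0,"dy":0,"dz":-5,"roll":0,"jaw":1}
    - {"dx":0,"dy":0,"dz":0,"roll":-4,"jaw":1}
    - {"dx":0,"dy":0,"dz":0,"roll":0,"jaw":1}

```text
time_s: 4.7
ee_pos: [0.5178, -0.134, 0.152]
eef_rot: [-3.141, -0.0, 1.298]
force: [0.7, -0.1, -1.0]
grip_width: 0.032
grip_force: 15.0
```

```bash
python3 - <<'E'
from look import *
go(.4622,.132,.15,1.295)
caps(zlo=.18,zhi=.23,h=.207)
caps("top",zlo=.18,zhi=.23,h=.207)
E
```

```text
t 4.7 p [ 0.5178 -0.134   0.152 ] rot [-3.141 -0.     1.298] w 0.032 gf 15.0 | roll 0.2 then dx 240.8 dy -126.0 dz 2.0
red 3235 [258. 271.] med [ 0.5193 -0.127   0.206 ] ray [ 0.5196 -0.1262]
blue 5 [291. 294.] med [ 0.5309 -0.1448  0.2029] ray [ 0.5312 -0.1418]
yellow 1 [289. 284.] med [ 0.5308 -0.1451  0.1929] ray [ 0.5316 -0.1364]
```

Emit:
send_rows:
  rows:
    - {"dx":10,"dy":-5,"dz":0,"roll":0,"jaw":1}
    - {"dx":20,"dy":-11,"dz":0,"roll":0,"jaw":1}
    - {"dx":28,"dy":-15,"dz":0,"roll":0,"jaw":1}
    - {"dx":28,"dy":-15,"dz":0,"roll":0,"jaw":1}
    - {"dx":28,"dy":-15,"dz":0,"roll":0,"jaw":1}
    - {"dx":28,"dy":-15,"dz":0,"roll":0,"jaw":1}
    - {"dx":28,"dy":-15,"dz":0,"roll":0,"jaw":1}
    - {"dx":28,"dy":-15,"dz":0,"roll":0,"jaw":1}
    - {"dx":24,"dy":-13,"dz":0,"roll":0,"jaw":1}
    - {"dx":12,"dy":-6,"dz":0,"roll":0,"jaw":1}
    - {"dx":3,"dy":-1,"dz":0,"roll":0,"jaw":1}
    - {"dx":0,"dy":0,"dz":0,"roll":0,"jaw":1}

```text
time_s: 5.8
ee_pos: [0.4609, 0.129, 0.1522]
eef_rot: [-3.141, 0.0, 1.296]
force: [0.0, -1.4, -0.8]
grip_width: 0.0318
grip_force: 15.0
```

```bash
python3 - <<'E'
from look import *
go(.4622,.132,.033,1.295)
caps(zlo=.18,zhi=.23,h=.207,save="pics/w3.png")
c=camera("wrist");P=pts(c);hsv=cv2.cvtColor(c["frame"],cv2.COLOR_RGB2HSV);S,V=hsv[...,1].astype(int),hsv[...,2].astype(int)
m=((S<80)&(V>60)&(V<150)&(abs(P[...,2]-.007)<.005)).astype(np.uint8)
N,L,st,ce=cv2.connectedComponentsWithStats(m,connectivity=4)
for i in range(1,N):
    if st[i,4]>150: print(st[i],ray(c,*ce[i],.007).round(4))
E
```

```text
t 5.8 p [0.4609 0.129  0.1522] rot [-3.141  0.     1.296] w 0.0318 gf 15.0 | roll 0.0 then dx 3.2 dy 0.4 dz 119.2
red 3235 [258. 272.] med [0.4624 0.1361 0.2062] ray [0.4627 0.1367]
green 1 [289. 281.] med [0.4743 0.1193 0.1925] ray [0.4751 0.1281]
blue 5 [293. 305.] med [0.4741 0.1187 0.212 ] ray [0.4738 0.1151]
[235   0  50  53 966] [0.5046 0.2691 0.007 ]
[237   0  46  14 349] [0.513  0.2991 0.007 ]
[ 236   59   48   51 2390] [0.4906 0.2314 0.007 ]
[ 237  114   46   46 2075] [0.4765 0.1812 0.007 ]
[238 165  44  34 321] [0.4603 0.1477 0.007 ]
```

View pics/w3.png

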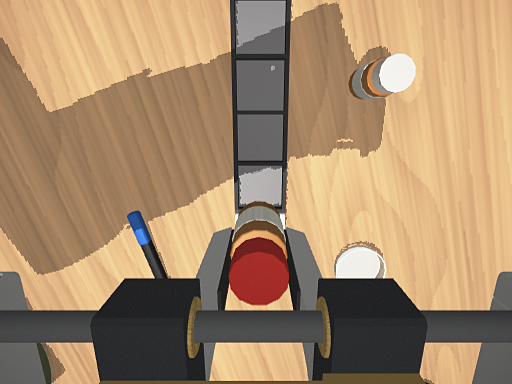

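The wrist view shows the red vial held upright (cap at (258,272)) above bay 1. The cassette runs up the image at x 234–290. The bays agree within 1 mm. Shifting back 4 mm and lowering.

Emit:
send_rows:
  rows:
    - {"dx":-2,"dy":0,"dz":8,"roll":0,"jaw":1}
    - {"dx":-2,"dy":0,"dz":18,"roll":0,"jaw":1}
    - {"dx":0,"dy":0,"dz":22,"roll":0,"jaw":1}
    - {"dx":0,"dy":0,"dz":22,"roll":0,"jaw":1}
    - {"dx":0,"dy":0,"dz":18,"roll":0,"jaw":1}
    - {"dx":0,"dy":0,"dz":12,"roll":0,"jaw":1}
    - {"dx":0,"dy":0,"dz":8,"roll":0,"jaw":1}
    - {"dx":0,"dy":0,"dz":6,"roll":0,"jaw":1}
    - {"dx":0,"dy":0,"dz":4,"roll":0,"jaw":1}
    - {"dx":0,"dy":0,"dz":1,"roll":0,"jaw":1}
    - {"dx":0,"dy":0,"dz":0.5,"roll":0,"jaw":1}
    - {"dx":0,"dy":0,"dz":0,"roll":0,"jaw":1}

```text
time_s: 6.9
ee_pos: [0.4606, 0.1244, 0.0334]
eef_rot: [3.141, -0.0, 1.295]
force: [-0.6, 0.4, -1.2]
grip_width: 0.0316
grip_force: 15.0
```

Emit:
send_rows:
  rows:
    - {"dx":0,"dy":0,"dz":0,"roll":0,"jaw":0.3}
    - {"dx":0,"dy":0,"dz":0,"roll":0,"jaw":0.1}
    - {"dx":0,"dy":0,"dz":0,"roll":0,"jaw":-0.2}
    - {"dx":0,"dy":0,"dz":0,"roll":0,"jaw":-0.6}
    - {"dx":0,"dy":0,"dz":0,"roll":0,"jaw":-1}
    - {"dx":0,"dy":0,"dz":0,"roll":0,"jaw":-1}
    - {"dx":0,"dy":0,"dz":0,"roll":0,"jaw":-1}
    - {"dx":0,"dy":0,"dz":-10,"roll":0,"jaw":-1}
    - {"dx":0,"dy":0,"dz":-30,"roll":0,"jaw":-1}
    - {"dx":0,"dy":0,"dz":-40,"roll":0,"jaw":-1}
    - {"dx":0,"dy":0,"dz":-40,"roll":4,"jaw":-1}
    - {"dx":0,"dy":0,"dz":0,"roll":0,"jaw":-1}

```text
time_s: 7.9
ee_pos: [0.463, 0.125, 0.1607]
eef_rot: [3.132, -0.006, 1.221]
force: [-0.1, -0.2, 0.2]
grip_width: 0.0939
grip_force: 0.0
```

```bash
python3 - <<'E'
from look import *
go(.505,-.182,.15,1.225)
caps();caps("top");caps("scene")
E
```

```text
t 7.9 p [0.463  0.125  0.1607] rot [ 3.132 -0.006  1.221] w 0.0939 gf 0.0 | roll -0.2 then dx -274.6 dy 143.5 dz 10.7
red 801 [255. 202.] med [0.4615 0.1291 0.0866] ray [0.4616 0.1292]
red 1 [375.  25.] med [ 0.8327 -0.2921  0.0797] ray [ 0.8295 -0.2899]
green 117 [331. 163.] med [ 0.5064 -0.1799  0.087 ] ray [ 0.5059 -0.1798]
blue 1275 [486.  73.] med [ 0.7163 -0.5462  0.0807] ray [ 0.7149 -0.5471]
yellow 123 [374. 180.] med [ 0.4666 -0.2785  0.0872] ray [ 0.4671 -0.2785]
red 92 [294. 213.] med [0.4653 0.1303 0.0854] ray [0.4665 0.1306]
green 84 [174. 183.] med [ 0.5094 -0.1758  0.0852] ray [ 0.5105 -0.175 ]
blue 326 [ 10. 191.] med [ 0.6921 -0.5294  0.0799] ray [ 0.6991 -0.5286]
yellow 138 [81. 58.] med [ 0.2091 -0.6802  0.0873] ray [ 0.2185 -0.6745]
```

Emit:
send_rows:
  rows:
    - {"dx":-10,"dy":5,"dz":0,"roll":0,"jaw":-1}
    - {"dx":-22,"dy":12,"dz":0,"roll":0,"jaw":-1}
    - {"dx":-29,"dy":15.5,"dz":0,"roll":0,"jaw":-1}
    - {"dx":-29,"dy":15.5,"dz":0,"roll":0,"jaw":-1}
    - {"dx":-29,"dy":15.5,"dz":0,"roll":0,"jaw":-1}
    - {"dx":-29,"dy":15.5,"dz":0,"roll":0,"jaw":-1}
    - {"dx":-29,"dy":15.5,"dz":0,"roll":0,"jaw":-1}
    - {"dx":-29,"dy":15.5,"dz":0,"roll":0,"jaw":-1}
    - {"dx":-29,"dy":15.5,"dz":0,"roll":0,"jaw":-1}
    - {"dx":-24,"dy":13,"dz":0,"roll":0,"jaw":-1}
    - {"dx":-10,"dy":4.5,"dz":0,"roll":0,"jaw":-1}
    - {"dx":-2,"dy":1,"dz":0,"roll":0,"jaw":-1}

```text
time_s: 9.05
ee_pos: [0.5031, -0.1812, 0.1516]
eef_rot: [-3.139, -0.0, 1.223]
force: [-0.2, 1.8, -0.2]
grip_width: 0.094
grip_force: 0.0
```

```bash
python3 - <<'E'
from look import *
go(.5065,-.1785,.0325,1.225)
caps()
E
```

```text
t 9.05 p [ 0.5031 -0.1812  0.1516] rot [-3.139 -0.     1.223] w 0.094 gf 0.0 | roll -0.1 then dx 3.7 dy 2.2 dz 119.1
green 866 [262. 205.] med [ 0.5065 -0.1792  0.0865] ray [ 0.5065 -0.1791]
blue 790 [258. 259.] med [ 0.4862 -0.2254  0.0864] ray [ 0.4863 -0.2251]
yellow 302 [259. 305.] med [ 0.4705 -0.2704  0.086 ] ray [ 0.4708 -0.2696]
```

Emit:
send_rows:
  rows:
    - {"dx":2,"dy":1.5,"dz":5,"roll":0,"jaw":-1}
    - {"dx":1.5,"dy":1,"dz":15,"roll":0,"jaw":-1}
    - {"dx":0,"dy":0,"dz":22,"roll":0,"jaw":-1}
    - {"dx":0,"dy":0,"dz":22,"roll":0,"jaw":-1}
    - {"dx":0,"dy":0,"dz":20,"roll":0,"jaw":-1}
    - {"dx":0,"dy":0,"dz":18,"roll":0,"jaw":-1}
    - {"dx":0,"dy":0,"dz":12,"roll":0,"jaw":-1}
    - {"dx":0,"dy":0,"dz":5,"roll":0,"jaw":-1}
    - {"dx":0,"dy":0,"dz":0,"roll":0,"jaw":-1}

```text
time_s: 9.85
ee_pos: [0.5072, -0.1759, 0.0331]
eef_rot: [-3.14, -0.0, 1.226]
force: [0.6, -0.4, -0.9]
grip_width: 0.0939
grip_force: 0.0
```

Emit:
send_rows:
  rows:
    - {"dx":0,"dy":0,"dz":0,"roll":0,"jaw":-0.4}
    - {"dx":0,"dy":0,"dz":0,"roll":0,"jaw":0}
    - {"dx":0,"dy":0,"dz":0,"roll":0,"jaw":0.15}
    - {"dx":0,"dy":0,"dz":0,"roll":0,"jaw":0.25}
    - {"dx":0,"dy":0,"dz":0,"roll":0,"jaw":0.35}
    - {"dx":0,"dy":0,"dz":0,"roll":0,"jaw":0.6}
    - {"dx":0,"dy":0,"dz":0,"roll":0,"jaw":1}
    - {"dx":0,"dy":0,"dz":0,"roll":0,"jaw":1}
    - {"dx":0,"dy":0,"dz":0,"roll":0,"jaw":1}
    - {"dx":0,"dy":0,"dz":0,"roll":0,"jaw":1}

```text
time_s: 10.68
ee_pos: [0.5075, -0.1769, 0.0339]
eef_rot: [-3.142, -0.0, 1.225]
force: [0.2, 0.2, 0.7]
grip_width: 0.0314
grip_force: 15.0
```

Emit:
send_rows:
  rows:
    - {"dx":0,"dy":0,"dz":-5,"roll":0,"jaw":1}
    - {"dx":0,"dy":0,"dz":-10,"roll":0,"jaw":1}
    - {"dx":0,"dy":0,"dz":-20,"roll":0,"jaw":1}
    - {"dx":0,"dy":0,"dz":-25,"roll":0,"jaw":1}
    - {"dx":0,"dy":0,"dz":-25,"roll":0,"jaw":1}
    - {"dx":0,"dy":0,"dz":-20,"roll":0,"jaw":1}
    - {"dx":0,"dy":0,"dz":-10,"roll":0,"jaw":1}
    - {"dx":0,"dy":0,"dz":-5,"roll":0,"jaw":1}
    - {"dx":0,"dy":0,"dz":0,"roll":-4,"jaw":1}
    - {"dx":0,"dy":0,"dz":0,"roll":0,"jaw":1}

```text
time_s: 11.52
ee_pos: [0.5072, -0.1768, 0.1535]
eef_rot: [-3.141, -0.0, 1.298]
force: [-0.2, -0.1, -0.3]
grip_width: 0.0316
grip_force: 15.0
```

```bash
python3 - <<'E'
from look import *
go(.4763,.182,.15,1.295)
caps(zlo=.18,zhi=.23,h=.207)
E
```

```text
t 11.52 p [ 0.5072 -0.1768  0.1535] rot [-3.141 -0.     1.298] w 0.0316 gf 15.0 | roll 0.2 then dx 336.8 dy -127.5 dz 3.5
green 2942 [258. 281.] med [ 0.5072 -0.1756  0.2059] ray [ 0.5074 -0.1747]
blue 4 [290. 288.] med [ 0.5204 -0.1874  0.199 ] ray [ 0.5208 -0.1825]
yellow 2 [285. 270.] med [ 0.5198 -0.183   0.1887] ray [ 0.5209 -0.1727]
```

Emit:
send_rows:
  rows:
    - {"dx":10,"dy":-4,"dz":0,"roll":0,"jaw":1}
    - {"dx":24,"dy":-9,"dz":0,"roll":0,"jaw":1}
    - {"dx":34,"dy":-13,"dz":0,"roll":0,"jaw":1}
    - {"dx":34,"dy":-13,"dz":0,"roll":0,"jaw":1}
    - {"dx":34,"dy":-13,"dz":0,"roll":0,"jaw":1}
    - {"dx":34,"dy":-13,"dz":0,"roll":0,"jaw":1}
    - {"dx":34,"dy":-13,"dz":0,"roll":0,"jaw":1}
    - {"dx":34,"dy":-13,"dz":0,"roll":0,"jaw":1}
    - {"dx":34,"dy":-13,"dz":0,"roll":0,"jaw":1}
    - {"dx":34,"dy":-13,"dz":0,"roll":0,"jaw":1}
    - {"dx":22,"dy":-8,"dz":0,"roll":0,"jaw":1}
    - {"dx":8,"dy":-2,"dz":0,"roll":0,"jaw":1}

```text
time_s: 12.57
ee_pos: [0.4755, 0.1842, 0.1534]
eef_rot: [-3.141, 0.0, 1.296]
force: [-0.6, 0.5, -1.1]
grip_width: 0.0318
grip_force: 15.0
```

```bash
python3 - <<'E'
from look import *
camera("wrist");camera("wrist");go(.4763,.182,.034,1.295)
caps(zlo=.18,zhi=.23,h=.207)
E
```

```text
t 12.67 p [0.4762 0.1821 0.1534] rot [-3.141  0.     1.296] w 0.0318 gf 15.0 | roll 0.1 then dx -0.1 dy 0.1 dz 119.4
green 2933 [258. 281.] med [0.4763 0.1832 0.2059] ray [0.4764 0.1843]
blue 4 [290. 288.] med [0.4893 0.1713 0.199 ] ray [0.4898 0.1764]
yellow 1 [284. 265.] med [0.4892 0.1799 0.1901] ray [0.4901 0.1891]
```

Emit:
send_rows:
  rows:
    - {"dx":-1,"dy":0,"dz":8,"roll":0,"jaw":1}
    - {"dx":0,"dy":0,"dz":18,"roll":0,"jaw":1}
    - {"dx":0,"dy":0,"dz":22,"roll":0,"jaw":1}
    - {"dx":0,"dy":0,"dz":22,"roll":0,"jaw":1}
    - {"dx":0,"dy":0,"dz":18,"roll":0,"jaw":1}
    - {"dx":0,"dy":0,"dz":12,"roll":0,"jaw":1}
    - {"dx":0,"dy":0,"dz":8,"roll":0,"jaw":1}
    - {"dx":0,"dy":0,"dz":6,"roll":0,"jaw":1}
    - {"dx":0,"dy":0,"dz":4,"roll":0,"jaw":1}
    - {"dx":0,"dy":0,"dz":1,"roll":0,"jaw":1}
    - {"dx":0,"dy":0,"dz":0.5,"roll":0,"jaw":1}
    - {"dx":0,"dy":0,"dz":0,"roll":0,"jaw":1}

```text
time_s: 13.72
ee_pos: [0.4768, 0.18, 0.0349]
eef_rot: [3.141, -0.0, 1.295]
force: [0.3, -1.0, -0.6]
grip_width: 0.0317
grip_force: 15.0
```

Emit:
send_rows:
  rows:
    - {"dx":0,"dy":0,"dz":0,"roll":0,"jaw":0.3}
    - {"dx":0,"dy":0,"dz":0,"roll":0,"jaw":0.1}
    - {"dx":0,"dy":0,"dz":0,"roll":0,"jaw":-0.2}
    - {"dx":0,"dy":0,"dz":0,"roll":0,"jaw":-0.6}
    - {"dx":0,"dy":0,"dz":0,"roll":0,"jaw":-1}
    - {"dx":0,"dy":0,"dz":0,"roll":0,"jaw":-1}
    - {"dx":0,"dy":0,"dz":0,"roll":0,"jaw":-1}
    - {"dx":0,"dy":0,"dz":-10,"roll":0,"jaw":-1}
    - {"dx":0,"dy":0,"dz":-30,"roll":0,"jaw":-1}
    - {"dx":0,"dy":0,"dz":-40,"roll":0,"jaw":-1}
    - {"dx":0,"dy":0,"dz":-40,"roll":4,"jaw":-1}
    - {"dx":0,"dy":0,"dz":0,"roll":0,"jaw":-1}

```text
time_s: 14.72
ee_pos: [0.4792, 0.1809, 0.1625]
eef_rot: [3.133, -0.007, 1.221]
force: [-0.2, 0.0, 1.0]
grip_width: 0.0936
grip_force: 0.0
```

```bash
python3 - <<'E'
from look import *
camera("wrist");camera("wrist")
go(.486,-.226,.15,1.225)
caps()
E
```

```text
t 14.82 p [0.4771 0.1802 0.1562] rot [ 3.139e+00 -2.000e-03  1.225e+00] w 0.0941 gf 0.0 | roll 0.0 then dx -379.1 dy 146.1 dz 6.2
red 749 [261. 262.] med [0.4617 0.1298 0.0865] ray [0.4618 0.13  ]
green 817 [258. 210.] med [0.4759 0.1779 0.0866] ray [0.476 0.178]
```

Emit:
send_rows:
  rows:
    - {"dx":-12,"dy":5,"dz":0,"roll":0,"jaw":-1}
    - {"dx":-26,"dy":10,"dz":0,"roll":0,"jaw":-1}
    - {"dx":-37,"dy":14.3,"dz":0,"roll":0,"jaw":-1}
    - {"dx":-37,"dy":14.3,"dz":0,"roll":0,"jaw":-1}
    - {"dx":-37,"dy":14.3,"dz":0,"roll":0,"jaw":-1}
    - {"dx":-37,"dy":14.3,"dz":0,"roll":0,"jaw":-1}
    - {"dx":-37,"dy":14.3,"dz":0,"roll":0,"jaw":-1}
    - {"dx":-37,"dy":14.3,"dz":0,"roll":0,"jaw":-1}
    - {"dx":-37,"dy":14.3,"dz":0,"roll":0,"jaw":-1}
    - {"dx":-37,"dy":14.3,"dz":0,"roll":0,"jaw":-1}
    - {"dx":-32,"dy":12,"dz":0,"roll":0,"jaw":-1}
    - {"dx":-13,"dy":5,"dz":0,"roll":0,"jaw":-1}

```text
time_s: 15.87
ee_pos: [0.4848, -0.2295, 0.1528]
eef_rot: [-3.139, -0.0, 1.223]
force: [-0.1, 0.5, -1.8]
grip_width: 0.0941
grip_force: 0.0
```

```bash
python3 - <<'E'
from look import *
camera("wrist");camera("wrist")
go(.486,-.2255,.033,1.225)
caps()
E
```

```text
t 15.97 p [ 0.485  -0.2276  0.1529] rot [-3.139 -0.     1.223] w 0.094 gf 0.0 | roll -0.1 then dx 2.3 dy 0.2 dz 119.9
blue 848 [259. 206.] med [ 0.486  -0.2258  0.0865] ray [ 0.4861 -0.2257]
yellow 741 [260. 264.] med [ 0.4677 -0.278   0.0865] ray [ 0.4678 -0.2777]
```

Emit:
send_rows:
  rows:
    - {"dx":2,"dy":0,"dz":5,"roll":0,"jaw":-1}
    - {"dx":0,"dy":0,"dz":15,"roll":0,"jaw":-1}
    - {"dx":0,"dy":0,"dz":22,"roll":0,"jaw":-1}
    - {"dx":0,"dy":0,"dz":22,"roll":0,"jaw":-1}
    - {"dx":0,"dy":0,"dz":20,"roll":0,"jaw":-1}
    - {"dx":0,"dy":0,"dz":18,"roll":0,"jaw":-1}
    - {"dx":0,"dy":0,"dz":12,"roll":0,"jaw":-1}
    - {"dx":0,"dy":0,"dz":6,"roll":0,"jaw":-1}
    - {"dx":0,"dy":0,"dz":0,"roll":0,"jaw":-1}

```text
time_s: 16.77
ee_pos: [0.4862, -0.2231, 0.0334]
eef_rot: [-3.14, -0.0, 1.226]
force: [-0.4, -0.7, 0.2]
grip_width: 0.0939
grip_force: 0.0
```

Emit:
send_rows:
  rows:
    - {"dx":0,"dy":0,"dz":0,"roll":0,"jaw":-0.4}
    - {"dx":0,"dy":0,"dz":0,"roll":0,"jaw":0}
    - {"dx":0,"dy":0,"dz":0,"roll":0,"jaw":0.15}
    - {"dx":0,"dy":0,"dz":0,"roll":0,"jaw":0.25}
    - {"dx":0,"dy":0,"dz":0,"roll":0,"jaw":0.35}
    - {"dx":0,"dy":0,"dz":0,"roll":0,"jaw":0.6}
    - {"dx":0,"dy":0,"dz":0,"roll":0,"jaw":1}
    - {"dx":0,"dy":0,"dz":0,"roll":0,"jaw":1}
    - {"dx":0,"dy":0,"dz":0,"roll":0,"jaw":1}
    - {"dx":0,"dy":0,"dz":0,"roll":0,"jaw":1}

```text
time_s: 17.6
ee_pos: [0.4865, -0.2243, 0.0344]
eef_rot: [-3.142, -0.0, 1.225]
force: [-0.2, 0.6, 0.2]
grip_width: 0.0316
grip_force: 15.0
```

Emit:
send_rows:
  rows:
    - {"dx":0,"dy":0,"dz":-5,"roll":0,"jaw":1}
    - {"dx":0,"dy":0,"dz":-10,"roll":0,"jaw":1}
    - {"dx":0,"dy":0,"dz":-20,"roll":0,"jaw":1}
    - {"dx":0,"dy":0,"dz":-25,"roll":0,"jaw":1}
    - {"dx":0,"dy":0,"dz":-25,"roll":0,"jaw":1}
    - {"dx":0,"dy":0,"dz":-20,"roll":0,"jaw":1}
    - {"dx":0,"dy":0,"dz":-10,"roll":0,"jaw":1}
    - {"dx":0,"dy":0,"dz":-5,"roll":0,"jaw":1}
    - {"dx":0,"dy":0,"dz":0,"roll":-4,"jaw":1}
    - {"dx":0,"dy":0,"dz":0,"roll":0,"jaw":1}

```text
time_s: 18.43
ee_pos: [0.4863, -0.2241, 0.154]
eef_rot: [-3.141, -0.0, 1.298]
force: [-0.4, 0.7, -0.9]
grip_width: 0.032
grip_force: 15.0
```

```bash
python3 - <<'E'
from look import *
go(.4904,.2325,.15,1.295)
caps(zlo=.18,zhi=.23,h=.207)
E
```

```text
t 18.43 p [ 0.4863 -0.2241  0.154 ] rot [-3.141 -0.     1.298] w 0.032 gf 15.0 | roll 0.2 then dx 440.5 dy -120.4 dz 4.0
blue 3014 [258. 280.] med [ 0.4863 -0.2229  0.206 ] ray [ 0.4866 -0.222 ]
```

Emit:
send_rows:
  rows:
    - {"dx":12,"dy":-3,"dz":0,"roll":0,"jaw":1}
    - {"dx":26,"dy":-7,"dz":0,"roll":0,"jaw":1}
    - {"dx":37,"dy":-10.1,"dz":0,"roll":0,"jaw":1}
    - {"dx":37,"dy":-10.1,"dz":0,"roll":0,"jaw":1}
    - {"dx":37,"dy":-10.1,"dz":0,"roll":0,"jaw":1}
    - {"dx":37,"dy":-10.1,"dz":0,"roll":0,"jaw":1}
    - {"dx":37,"dy":-10.1,"dz":0,"roll":0,"jaw":1}
    - {"dx":37,"dy":-10.1,"dz":0,"roll":0,"jaw":1}
    - {"dx":37,"dy":-10.1,"dz":0,"roll":0,"jaw":1}
    - {"dx":37,"dy":-10.1,"dz":0,"roll":0,"jaw":1}
    - {"dx":37,"dy":-10.1,"dz":0,"roll":0,"jaw":1}
    - {"dx":37,"dy":-10.1,"dz":0,"roll":0,"jaw":1}

```text
time_s: 19.48
ee_pos: [0.4897, 0.201, 0.154]
eef_rot: [-3.141, 0.0, 1.293]
force: [1.2, -0.5, -0.4]
grip_width: 0.0316
grip_force: 15.0
```

Emit:
send_rows:
  rows:
    - {"dx":22,"dy":-6,"dz":0,"roll":0,"jaw":1}
    - {"dx":8,"dy":-2,"dz":0,"roll":0,"jaw":1}
    - {"dx":2,"dy":-1,"dz":0,"roll":0,"jaw":1}
    - {"dx":0,"dy":0,"dz":0,"roll":0,"jaw":1}
    - {"dx":0,"dy":0,"dz":0,"roll":0,"jaw":1}

```text
time_s: 19.9
ee_pos: [0.4908, 0.2308, 0.1542]
eef_rot: [-3.141, 0.0, 1.294]
force: [-0.5, 0.1, -0.4]
grip_width: 0.0316
grip_force: 15.0
```

```bash
python3 - <<'E'
from look import *
go(.4904,.2325,.0345,1.295)
caps(zlo=.18,zhi=.23,h=.207)
E
```

```text
t 19.9 p [0.4908 0.2308 0.1542] rot [-3.141  0.     1.294] w 0.0316 gf 15.0 | roll -0.1 then dx 1.6 dy -0.9 dz 119.7
blue 2986 [258. 280.] med [0.4909 0.2322 0.2062] ray [0.4911 0.233 ]
```

Emit:
send_rows:
  rows:
    - {"dx":1.5,"dy":-0.5,"dz":8,"roll":0,"jaw":1}
    - {"dx":0,"dy":0,"dz":18,"roll":0,"jaw":1}
    - {"dx":0,"dy":0,"dz":22,"roll":0,"jaw":1}
    - {"dx":0,"dy":0,"dz":22,"roll":0,"jaw":1}
    - {"dx":0,"dy":0,"dz":18,"roll":0,"jaw":1}
    - {"dx":0,"dy":0,"dz":12,"roll":0,"jaw":1}
    - {"dx":0,"dy":0,"dz":8,"roll":0,"jaw":1}
    - {"dx":0,"dy":0,"dz":6,"roll":0,"jaw":1}
    - {"dx":0,"dy":0,"dz":4,"roll":0,"jaw":1}
    - {"dx":0,"dy":0,"dz":1,"roll":0,"jaw":1}
    - {"dx":0,"dy":0,"dz":0.5,"roll":0,"jaw":1}
    - {"dx":0,"dy":0,"dz":0,"roll":0,"jaw":1}

```text
time_s: 20.95
ee_pos: [0.4912, 0.2335, 0.0355]
eef_rot: [3.141, -0.001, 1.295]
force: [0.7, -0.5, -0.5]
grip_width: 0.0318
grip_force: 15.0
```

Emit:
send_rows:
  rows:
    - {"dx":0,"dy":0,"dz":0,"roll":0,"jaw":0.3}
    - {"dx":0,"dy":0,"dz":0,"roll":0,"jaw":0.1}
    - {"dx":0,"dy":0,"dz":0,"roll":0,"jaw":-0.2}
    - {"dx":0,"dy":0,"dz":0,"roll":0,"jaw":-0.6}
    - {"dx":0,"dy":0,"dz":0,"roll":0,"jaw":-1}
    - {"dx":0,"dy":0,"dz":0,"roll":0,"jaw":-1}
    - {"dx":0,"dy":0,"dz":0,"roll":0,"jaw":-1}
    - {"dx":0,"dy":0,"dz":-10,"roll":0,"jaw":-1}
    - {"dx":0,"dy":0,"dz":-30,"roll":0,"jaw":-1}
    - {"dx":0,"dy":0,"dz":-40,"roll":0,"jaw":-1}
    - {"dx":0,"dy":0,"dz":-40,"roll":4,"jaw":-1}
    - {"dx":0,"dy":0,"dz":0,"roll":0,"jaw":-1}

```text
time_s: 21.95
ee_pos: [0.4935, 0.2345, 0.1634]
eef_rot: [3.133, -0.008, 1.221]
force: [0.8, -0.2, 0.5]
grip_width: 0.0937
grip_force: 0.0
```

```bash
python3 - <<'E'
from look import *
camera("wrist");camera("wrist")
go(.467,-.2775,.15,1.225)
caps()
E
```

```text
t 22.05 p [0.4914 0.2336 0.1568] rot [ 3.139e+00 -2.000e-03  1.225e+00] w 0.0937 gf 0.0 | roll 0.0 then dx -489.1 dy 150.3 dz 6.8
red 275 [266. 305.] med [0.4648 0.1379 0.0859] ray [0.4649 0.1389]
green 729 [263. 266.] med [0.4761 0.1786 0.0865] ray [0.4762 0.179 ]
blue 827 [258. 209.] med [0.4903 0.2319 0.0866] ray [0.4904 0.232 ]
```

Emit:
send_rows:
  rows:
    - {"dx":-12,"dy":4,"dz":0,"roll":0,"jaw":-1}
    - {"dx":-26,"dy":8,"dz":0,"roll":0,"jaw":-1}
    - {"dx":-37,"dy":11.4,"dz":0,"roll":0,"jaw":-1}
    - {"dx":-37,"dy":11.4,"dz":0,"roll":0,"jaw":-1}
    - {"dx":-37,"dy":11.4,"dz":0,"roll":0,"jaw":-1}
    - {"dx":-37,"dy":11.4,"dz":0,"roll":0,"jaw":-1}
    - {"dx":-37,"dy":11.4,"dz":0,"roll":0,"jaw":-1}
    - {"dx":-37,"dy":11.4,"dz":0,"roll":0,"jaw":-1}
    - {"dx":-37,"dy":11.4,"dz":0,"roll":0,"jaw":-1}
    - {"dx":-37,"dy":11.4,"dz":0,"roll":0,"jaw":-1}
    - {"dx":-37,"dy":11.4,"dz":0,"roll":0,"jaw":-1}
    - {"dx":-37,"dy":11.4,"dz":0,"roll":0,"jaw":-1}

```text
time_s: 23.1
ee_pos: [0.4695, -0.1954, 0.1537]
eef_rot: [-3.139, -0.0, 1.225]
force: [1.7, 0.6, 0.4]
grip_width: 0.0939
grip_force: 0.0
```

Emit:
send_rows:
  rows:
    - {"dx":-37,"dy":11.4,"dz":0,"roll":0,"jaw":-1}
    - {"dx":-28,"dy":8.6,"dz":0,"roll":0,"jaw":-1}
    - {"dx":-12,"dy":3,"dz":0,"roll":0,"jaw":-1}
    - {"dx":-4,"dy":1,"dz":0,"roll":0,"jaw":-1}
    - {"dx":0,"dy":0,"dz":0,"roll":0,"jaw":-1}
    - {"dx":0,"dy":0,"dz":0,"roll":0,"jaw":-1}

```text
time_s: 23.6
ee_pos: [0.4661, -0.2764, 0.1545]
eef_rot: [-3.141, -0.0, 1.226]
force: [0.6, 1.1, 0.6]
grip_width: 0.094
grip_force: 0.0
```

```bash
python3 - <<'E'
from look import *
go(.467,-.2775,.034,1.225)
caps()
E
```

```text
t 23.6 p [ 0.4661 -0.2764  0.1545] rot [-3.141 -0.     1.226] w 0.094 gf 0.0 | roll 0.0 then dx -0.7 dy 1.2 dz 120.5
yellow 822 [261. 210.] med [ 0.4674 -0.2787  0.0866] ray [ 0.4674 -0.2787]
```

Emit:
send_rows:
  rows:
    - {"dx":-1.5,"dy":1,"dz":5,"roll":0,"jaw":-1}
    - {"dx":0,"dy":0,"dz":15,"roll":0,"jaw":-1}
    - {"dx":0,"dy":0,"dz":22,"roll":0,"jaw":-1}
    - {"dx":0,"dy":0,"dz":22,"roll":0,"jaw":-1}
    - {"dx":0,"dy":0,"dz":20,"roll":0,"jaw":-1}
    - {"dx":0,"dy":0,"dz":18,"roll":0,"jaw":-1}
    - {"dx":0,"dy":0,"dz":12,"roll":0,"jaw":-1}
    - {"dx":0,"dy":0,"dz":6,"roll":0,"jaw":-1}
    - {"dx":0,"dy":0,"dz":0,"roll":0,"jaw":-1}

```text
time_s: 24.4
ee_pos: [0.4665, -0.2786, 0.034]
eef_rot: [-3.14, -0.0, 1.226]
force: [-0.4, -0.5, -0.2]
grip_width: 0.0941
grip_force: 0.0
```

Emit:
send_rows:
  rows:
    - {"dx":0,"dy":0,"dz":0,"roll":0,"jaw":-0.4}
    - {"dx":0,"dy":0,"dz":0,"roll":0,"jaw":0}
    - {"dx":0,"dy":0,"dz":0,"roll":0,"jaw":0.15}
    - {"dx":0,"dy":0,"dz":0,"roll":0,"jaw":0.25}
    - {"dx":0,"dy":0,"dz":0,"roll":0,"jaw":0.35}
    - {"dx":0,"dy":0,"dz":0,"roll":0,"jaw":0.6}
    - {"dx":0,"dy":0,"dz":0,"roll":0,"jaw":1}
    - {"dx":0,"dy":0,"dz":0,"roll":0,"jaw":1}
    - {"dx":0,"dy":0,"dz":0,"roll":0,"jaw":1}
    - {"dx":0,"dy":0,"dz":0,"roll":0,"jaw":1}

```text
time_s: 25.23
ee_pos: [0.4668, -0.2793, 0.0349]
eef_rot: [3.142, 0.0, 1.225]
force: [0.5, 0.6, -0.6]
grip_width: 0.0314
grip_force: 15.0
```

Emit:
send_rows:
  rows:
    - {"dx":0,"dy":0,"dz":-5,"roll":0,"jaw":1}
    - {"dx":0,"dy":0,"dz":-10,"roll":0,"jaw":1}
    - {"dx":0,"dy":0,"dz":-20,"roll":0,"jaw":1}
    - {"dx":0,"dy":0,"dz":-25,"roll":0,"jaw":1}
    - {"dx":0,"dy":0,"dz":-25,"roll":0,"jaw":1}
    - {"dx":0,"dy":0,"dz":-20,"roll":0,"jaw":1}
    - {"dx":0,"dy":0,"dz":-10,"roll":0,"jaw":1}
    - {"dx":0,"dy":0,"dz":-5,"roll":0,"jaw":1}
    - {"dx":0,"dy":0,"dz":0,"roll":-4,"jaw":1}
    - {"dx":0,"dy":0,"dz":0,"roll":0,"jaw":1}

```text
time_s: 26.07
ee_pos: [0.4665, -0.2791, 0.1545]
eef_rot: [-3.141, -0.0, 1.298]
force: [-0.6, 0.7, -0.3]
grip_width: 0.0315
grip_force: 15.0
```

```bash
python3 - <<'E'
from look import *
go(.5046,.2826,.15,1.295)
caps(zlo=.18,zhi=.23,h=.207)
E
```

```text
t 26.07 p [ 0.4665 -0.2791  0.1545] rot [-3.141 -0.     1.298] w 0.0315 gf 15.0 | roll 0.2 then dx 550.9 dy -116.3 dz 4.5
blue 4 [290. 288.] med [ 0.4797 -0.2895  0.2006] ray [ 0.48   -0.2855]
yellow 3000 [258. 276.] med [ 0.467  -0.2756  0.206 ] ray [ 0.4673 -0.2748]
```

Emit:
send_rows:
  rows:
    - {"dx":12,"dy":-2.5,"dz":0,"roll":0,"jaw":1}
    - {"dx":26,"dy":-5.5,"dz":0,"roll":0,"jaw":1}
    - {"dx":37,"dy":-7.8,"dz":0,"roll":0,"jaw":1}
    - {"dx":37,"dy":-7.8,"dz":0,"roll":0,"jaw":1}
    - {"dx":37,"dy":-7.8,"dz":0,"roll":0,"jaw":1}
    - {"dx":37,"dy":-7.8,"dz":0,"roll":0,"jaw":1}
    - {"dx":37,"dy":-7.8,"dz":0,"roll":0,"jaw":1}
    - {"dx":37,"dy":-7.8,"dz":0,"roll":0,"jaw":1}
    - {"dx":37,"dy":-7.8,"dz":0,"roll":0,"jaw":1}
    - {"dx":37,"dy":-7.8,"dz":0,"roll":0,"jaw":1}
    - {"dx":37,"dy":-7.8,"dz":0,"roll":0,"jaw":1}
    - {"dx":37,"dy":-7.8,"dz":0,"roll":0,"jaw":1}

```text
time_s: 27.12
ee_pos: [0.4941, 0.1392, 0.1545]
eef_rot: [-3.141, 0.0, 1.293]
force: [1.4, -0.7, -0.7]
grip_width: 0.0317
grip_force: 15.0
```

Emit:
send_rows:
  rows:
    - {"dx":37,"dy":-7.8,"dz":0,"roll":0,"jaw":1}
    - {"dx":37,"dy":-7.8,"dz":0,"roll":0,"jaw":1}
    - {"dx":37,"dy":-7.8,"dz":0,"roll":0,"jaw":1}
    - {"dx":20,"dy":-4.6,"dz":0,"roll":0,"jaw":1}
    - {"dx":8,"dy":-1.5,"dz":0,"roll":0,"jaw":1}
    - {"dx":2,"dy":-0.5,"dz":0,"roll":0,"jaw":1}
    - {"dx":0,"dy":0,"dz":0,"roll":0,"jaw":1}
    - {"dx":0,"dy":0,"dz":0,"roll":0,"jaw":1}

```text
time_s: 27.78
ee_pos: [0.5045, 0.2796, 0.1548]
eef_rot: [-3.141, 0.0, 1.294]
force: [-0.1, -0.5, -0.8]
grip_width: 0.0314
grip_force: 15.0
```

```bash
python3 - <<'E'
from look import *
go(.5046,.2826,.035,1.295)
caps(zlo=.18,zhi=.23,h=.207)
E
```

```text
t 27.78 p [0.5045 0.2796 0.1548] rot [-3.141  0.     1.294] w 0.0314 gf 15.0 | roll -0.1 then dx 3.0 dy -0.7 dz 119.8
green 1 [269. 307.] med [0.5055 0.2655 0.2065] ray [0.5056 0.2658]
blue 4 [292. 300.] med [0.5175 0.2689 0.2102] ray [0.5173 0.2663]
yellow 3044 [258. 276.] med [0.5051 0.2831 0.2062] ray [0.5053 0.2838]
```

Emit:
send_rows:
  rows:
    - {"dx":0.5,"dy":-0.5,"dz":8,"roll":0,"jaw":1}
    - {"dx":0,"dy":0,"dz":18,"roll":0,"jaw":1}
    - {"dx":0,"dy":0,"dz":22,"roll":0,"jaw":1}
    - {"dx":0,"dy":0,"dz":22,"roll":0,"jaw":1}
    - {"dx":0,"dy":0,"dz":18,"roll":0,"jaw":1}
    - {"dx":0,"dy":0,"dz":12,"roll":0,"jaw":1}
    - {"dx":0,"dy":0,"dz":8,"roll":0,"jaw":1}
    - {"dx":0,"dy":0,"dz":6,"roll":0,"jaw":1}
    - {"dx":0,"dy":0,"dz":4,"roll":0,"jaw":1}
    - {"dx":0,"dy":0,"dz":1,"roll":0,"jaw":1}
    - {"dx":0,"dy":0,"dz":0.5,"roll":0,"jaw":1}
    - {"dx":0,"dy":0,"dz":0,"roll":0,"jaw":1}

```text
time_s: 28.83
ee_pos: [0.5046, 0.2813, 0.036]
eef_rot: [3.141, -0.001, 1.295]
force: [-0.5, 0.2, 0.4]
grip_width: 0.0321
grip_force: 15.0
```

Emit:
send_rows:
  rows:
    - {"dx":0,"dy":0,"dz":0,"roll":0,"jaw":0.3}
    - {"dx":0,"dy":0,"dz":0,"roll":0,"jaw":0.1}
    - {"dx":0,"dy":0,"dz":0,"roll":0,"jaw":-0.2}
    - {"dx":0,"dy":0,"dz":0,"roll":0,"jaw":-0.6}
    - {"dx":0,"dy":0,"dz":0,"roll":0,"jaw":-1}
    - {"dx":0,"dy":0,"dz":0,"roll":0,"jaw":-1}
    - {"dx":0,"dy":0,"dz":0,"roll":0,"jaw":-1}
    - {"dx":0,"dy":0,"dz":-10,"roll":0,"jaw":-1}
    - {"dx":0,"dy":0,"dz":-30,"roll":0,"jaw":-1}
    - {"dx":0,"dy":0,"dz":-40,"roll":0,"jaw":-1}
    - {"dx":0,"dy":0,"dz":-40,"roll":0,"jaw":-1}
    - {"dx":0,"dy":0,"dz":0,"roll":0,"jaw":-1}

```text
time_s: 29.83
ee_pos: [0.5069, 0.2824, 0.1643]
eef_rot: [3.133, -0.008, 1.295]
force: [0.3, 0.9, 0.1]
grip_width: 0.0939
grip_force: 0.0
```

Emit:
send_rows:
  rows:
    - {"dx":-20,"dy":0,"dz":-10,"roll":0,"jaw":-1}
    - {"dx":-35,"dy":0,"dz":-10,"roll":0,"jaw":-1}
    - {"dx":-35,"dy":0,"dz":-10,"roll":0,"jaw":-1}
    - {"dx":-35,"dy":0,"dz":-5,"roll":0,"jaw":-1}
    - {"dx":-35,"dy":0,"dz":0,"roll":0,"jaw":-1}
    - {"dx":-35,"dy":0,"dz":0,"roll":0,"jaw":-1}
    - {"dx":-35,"dy":0,"dz":0,"roll":0,"jaw":-1}
    - {"dx":-20,"dy":0,"dz":0,"roll":0,"jaw":-1}
    - {"dx":0,"dy":0,"dz":0,"roll":0,"jaw":-1}
    - {"dx":0,"dy":0,"dz":0,"roll":0,"jaw":-1}

```text
time_s: 30.67
ee_pos: [0.4363, 0.04, 0.1912]
eef_rot: [3.14, -0.0, 1.293]
force: [0.5, -0.4, -0.0]
grip_width: 0.0938
grip_force: 0.0
```

```bash
python3 - <<'E'
from look import *
caps(save="pics/w9.png");caps("scene",save="pics/s9.png");caps("top")
E
```

```text
red 792 [259.  98.] med [0.4611 0.1282 0.0867] ray [0.4612 0.1282]
green 990 [259.  37.] med [0.475  0.176  0.0867] ray [0.475  0.1759]
yellow 1 [243.  41.] med [0.4611 0.1769 0.0851] ray [0.4611 0.1765]
red 96 [294. 213.] med [0.4661 0.131  0.0858] ray [0.4657 0.1311]
green 86 [310. 226.] med [0.4814 0.1789 0.0856] ray [0.4813 0.1791]
blue 298 [ 10. 193.] med [ 0.6961 -0.5295  0.08  ] ray [ 0.7036 -0.5263]
yellow 131 [81. 58.] med [ 0.2117 -0.6825  0.088 ] ray [ 0.2189 -0.6756]
red 1 [131.  23.] med [0.8336 0.2766 0.0909] ray [0.8354 0.2777]
green 115 [175. 178.] med [0.4749 0.1766 0.0869] ray [0.4745 0.1768]
blue 1262 [486.  73.] med [ 0.7142 -0.5461  0.0807] ray [ 0.7139 -0.5469]
yellow 131 [129. 166.] med [0.5034 0.2806 0.0865] ray [0.5037 0.2804]
```

View pics/w9.png

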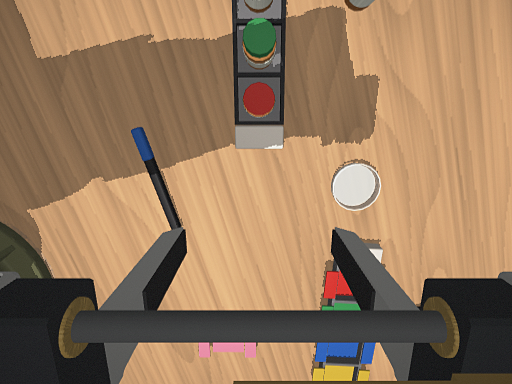

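View pics/s9.png

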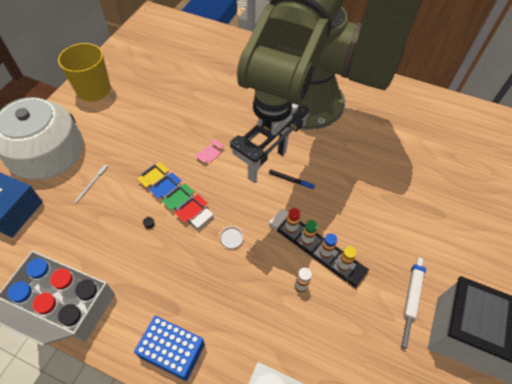

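The scene view shows all four vials upright in the cassette from its white end at (278,222): red (294,213), green (310,226), blue (331,240), yellow (349,252). The rack is empty and the gripper is clear. Placement errors are at most about 6 mm, within limits.

```bash
python3 -c "
from station import *
print(hand_in())"
```

```text
the job is handed in; nothing more can be done
None
```

I loaded all four vials upright into the cassette in order from its white end (red, green, blue, yellow), each about 6 mm or less off its bay centre, and handed the job in at about 31 s; no verdict was returned.

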